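# Ready the pour-over bar: extend the dripper arm until it locks, set the brew timer

## Task

Get the pour-over station ready: pull the brass dripper arm fully out of its sleeve, over the glass carafe, until the red lock button clicks up. Then set the brew timer by turning its knob clockwise until the white pointer points at the orange dot, bearing down on the timer while you turn so that it stays put on its cork coaster and does not spin. Leave the carafe and the other glassware and cups where they stand.

Things in the scene. Friction and masses are not known exactly. Their poses are not given: they have to be found in the camera images.
- stand: Pour-over stand, fixed. Origin: on the counter under the column's axis; +x is where the arm extends (roughly the robot's right), z up. Wooden base 170 x 150 x 14 mm, column 24 mm thick, black square sleeve 30 mm wide from 30 mm behind to 150 mm ahead of the column, 188 to 218 mm above the counter. A brass arm, 19 mm wide, ending in a round hoop, slides in the sleeve
- hoop (a point): Centre of the brass dripper hoop at the end of the sliding arm, 203 mm above the counter. Hoop of 9 mm round bar, inside diameter 71 mm, outside diameter 89 mm, open above and below: closed fingers can be lowered into it to pull it along
- tube (a joint): How far the arm is out, in m: 0 pushed in, 0.122 at its end stop. The lock button springs up from 0.118 on, so pulling to the end stop locks it. Sliding takes about 3 N; the hoop's centre lies 215 mm + this value ahead of the column along the stand's +x. Once locked it cannot slide back
- button (a joint): Height of the spring lock button in m: 0 held down inside the sleeve, 0.009 clicked out through the slot in the sleeve's top
- button_top (a point): Centre of the top of the red lock button, 10 mm across. It rides on the arm inside the sleeve, 5 mm below its top, hidden until it springs up through the slot about 125 mm ahead of the column and stands 4 mm proud
- coaster: Square cork coaster, 125 x 125 x 5 mm, fixed to the counter. Origin: centre of its underside. At the start the timer stands on its centre with the same axes
- timer: Free-standing brew timer, a white puck 88 mm across, 34 mm high, about 0.25 kg with its knob, loose. Origin: centre of its underside. It slips round when its knob is turned unless pressed down with some 8 to 20 N. Its orange dot, 13 mm across, lies on top, 36 mm from the centre, 1.7 rad clockwise (from above) from the timer's -x. Small black dots are other minute marks
- dial_grip (a point): On the knob's axis, 57.5 mm above the timer's underside, where to pinch. The knob is a grey disc 56 mm across with a black upright fin, 50 mm long, 14 mm thick, 30 mm high, from 42.5 to 72.5 mm above the timer's underside. The point's x axis runs along the fin; the white pointer line is on the fin's -x half
- dial (a joint): Angle of the knob in the timer in rad, growing clockwise seen from above: 0 with the white pointer along the timer's -x, 1.7 with the pointer at the orange dot, stop at 2.8. It stays where it is left; turning takes about 0.12 N m
- carafe: Glass carafe with a round belly 100 mm across and a narrow neck, 135 mm tall, loose, standing where the hoop comes when the arm is fully out. Origin: centre of its underside
- cups: Stack of three upturned cups, white, black, white, 82 mm across, 127 mm tall, loose. Origin: centre of its underside
- jar: Black jar, 72 mm across, 105 mm tall, loose. Origin: centre of its underside
- glass: Upturned drinking glass, 72 mm across, 118 mm tall, loose. Origin: centre of its underside

How it is judged:
By the outcome, as a careful person would: the job done as asked, in the order asked, and still so for the second after the job is handed in, with the robot touching nothing.
It also fails if it takes over 51 s, if anything falls off the work surface, if the arm or the gripper's body presses on something with over 40 N, if the wrist force passes 120 N, or if a joint passes its speed limit or range.

## Robot

A 6-joint arm with a two-finger parallel gripper is mounted at the origin on the work surface. World frame = base frame: x ahead of the robot, y to its left, z up, the work surface at z = 0. Lengths are in mm, angles in rad, forces in N, time in s.
With the tool pointing down it reaches from about 300 to 775 mm from the base axis. Payload 14.6 kg.
Tool frame: the origin (TCP) lies midway between the tips of the shut fingers; the grasp point (between the pads) lies behind it (manip.grip_depth is the z of the grasp point in the tool frame, in mm); z points along the fingers, y is the line along which they close (so a half turn about z gives the same grasp; the last joint's range is limited). The gripper opens to 94 mm and grips with 3 to 60 N. Pads are 16 mm wide; open, the fingers measure 119 mm over their backs; the gripper's body (75 mm by 177 mm) begins 78 mm behind the grasp point.
Start: joints at [-1.239, 0.3, 1.521, -0, 1.321, -0.067], TCP at [213.564, -506.833, 205.446] pointing down, gripper open.
Joint ranges: [-3.03, 3.03], [-0.79, 2.21], [0.23, 2.52], [-1.04, 4.18], [0, 3.07], [-2.55, 2.55]. Speed limits (rad/s): [2.22, 2.22, 2.57, 3.14, 3.14, 3.14].

## Interface

Orientations are given as [roll, pitch, yaw] about the fixed x, y, z axes, in that order (R = Rz(yaw) Ry(pitch) Rx(roll)).
In Python, from cell import manip, vision gives the robot as it stands (manip), with the cameras (vision).
- The arm moves only by the shell command python3 nudge.py 'ROWS' [OPENING] [FORCE]. ROWS is one flat JSON list of numbers that holds 1 to 5 rows one after another, with no inner brackets; each row has 6 numbers: dx, dy, dz in mm, then a rotation vector rx, ry, rz in rad; each row is the pose to reach, as a shift and turn from the pose commanded when the command began, along the tool's axes at that moment; what a row does not reach only later rows make up. A row lasts 1/10 s, in which the tool goes at most 50 mm and 0.15 rad, less where a joint would pass 70% of its speed; a pose out of reach is approached as far as the arm can. OPENING is the finger opening in mm, set as the command begins (- or left out keeps the last). The fingers move at their own pace and stop on an object; FORCE is the grip in N (left out, the last holds). Time passes only in rows, so rows that do not move let the fingers close. It prints the time, the measured TCP pose, the force, the opening and the grip force at its end. Input that does not fit is refused with a message, and nothing moves.
- manip.read_state(): the state, without advancing time (a new reading comes with each control period).
- vision.camera(name): name is "side" or "top" or "wrist"; returns (picture, depth): 400x640x3 uint8, red, green, blue; 400x640 float32, mm along the optical axis (not along the pixel's ray), 0 where there is no reading.
- vision.camera_info(name): a dict with "K" (3x3 intrinsics, pixels), "rvec" (rotation vector, rad) and "tvec" (3), from world to camera coordinates, as OpenCV has them; the wrist camera has in their place "mount" (4x4, takes a point from camera to tool coordinates, whose origin is the TCP and whose axes are the flange's). Camera axes: x right, y down, z forward; pixel columns grow to the right and rows downward; lengths in mm; the calibration is good to about 2 mm. A picture is of the moment at which its call begins: read the wrist's pose just before it. camera_info takes no time and is no camera call.
- manip.sign_off(): hands the job in; it is judged then, once.
The state is a dict: "clock": time; "joints": joint angles; "qd": joint speeds; "effort": joint torques, N m; "eef_pos": TCP position; "eef_rot": TCP orientation; "wrist_force": force on the tool from outside, world axes, zero at the start; "moment": the same for the moment, N m; "finger_gap": finger opening in mm; "finger_force": force on a finger pad.
Only numpy, scipy, OpenCV 4.12 (cv2) and the standard library are available. Lean on these libraries where they do the work, as an engineer would, in place of code of your own. Each camera call takes 0.05 s, during which the arm holds its last target. There are 200 camera calls.

## Working session

There is one attempt and no reset: what is moved stays moved. The work goes in short steps, Python scripts to look and compute and a shell command to move; the robot and the scene stay as the last step left them, time stands still between calls to the robot, and variables do not carry over. Pictures are saved under pics/ and viewed, at most 10 in all, crops included, and the job is handed in when it is done.

```bash
ls; mkdir -p pics
cat > h.py <<'E'
import numpy as np,cv2
from cell import manip, vision
from scipy.spatial.transform import Rotation as R
def snap(n):
    s=manip.read_state(); im,d=vision.camera(n); i=vision.camera_info(n); K=np.array(i["K"])
    if n=="wrist":
        T=np.eye(4);T[:3,:3]=R.from_euler('xyz',s["eef_rot"]).as_matrix();T[:3,3]=s["eef_pos"]
        T=T@np.array(i["mount"])
    else:
        W=np.eye(4);W[:3,:3]=cv2.Rodrigues(np.array(i["rvec"],float))[0];W[:3,3]=np.ravel(i["tvec"]);T=np.linalg.inv(W)
    return im,d,K,T
def ray(uv,K,T):
    p=np.c_[np.atleast_2d(uv),np.ones(len(np.atleast_2d(uv)))]@np.linalg.inv(K).T
    return T[:3,3],p@T[:3,:3].T
def plane(uv,z,K,T):
    o,d=ray(uv,K,T); return o+d*((z-o[2])/d[:,2])[:,None]
def cloud(d,K,T):
    v,u=np.mgrid[:400,:640]; o,r=ray(np.c_[u.ravel(),v.ravel()],K,T)
    return (o+r*d.reshape(-1,1)).reshape(400,640,3)
E
python3 - <<'E'
from h import *
for n in("side","top","wrist"):
    im,d,K,T=snap(n); cv2.imwrite(f"pics/{n}0.png",im[:,:,::-1]); np.savez(f"{n}0.npz",im=im,d=d,K=K,T=T)
    print(n,T.round(2).tolist(),K[0,0])
s=manip.read_state();print(s,manip.grip_depth)
E
```

```text
cell.py
nudge.py
pics
side [[-0.78, -0.36, 0.51, -82.68], [-0.62, 0.45, -0.64, 784.63], [0.0, -0.82, -0.58, 841.97], [0.0, 0.0, 0.0, 1.0]] 475.168042138319
top [[-0.03, -1.0, 0.07, 436.69], [-1.0, 0.03, -0.0, -0.38], [-0.0, -0.07, -1.0, 1608.11], [0.0, 0.0, 0.0, 1.0]] 517.7342734137361
wrist [[0.39, -0.89, -0.24, 282.73], [-0.92, -0.38, -0.1, -478.11], [-0.0, 0.26, -0.97, 383.79], [0.0, 0.0, 0.0, 1.0]] 284.22183284067825
{'clock': 0.15, 'joints': array([-1.23862961e+00,  3.00346705e-01,  1.52141683e+00,  2.28239204e-05,
        1.32069349e+00, -6.66261162e-02]), 'qd': array([-0.00052045, -0.00099661, -0.00281802,  0.00062634, -0.00110028,
        0.00102885]), 'effort': array([ 2.01113682e-03, -5.31953037e+01, -3.52819955e+01,  7.08700111e-02,
        2.35809357e-02, -6.45836963e-05]), 'eef_pos': array([ 213.49591703, -506.66616771,  205.02404838]), 'eef_rot': array([-3.14073167e+00, -7.96069404e-05,  3.98787142e-01]), 'wrist_force': array([0.14143568, 0.04925866, 0.20317447]), 'moment': array([ 0.03346107, -0.063866  ,  0.01307864]), 'finger_force': 0.0, 'finger_gap': 94.20868012288838} -18.8
```

View pics/top0.png

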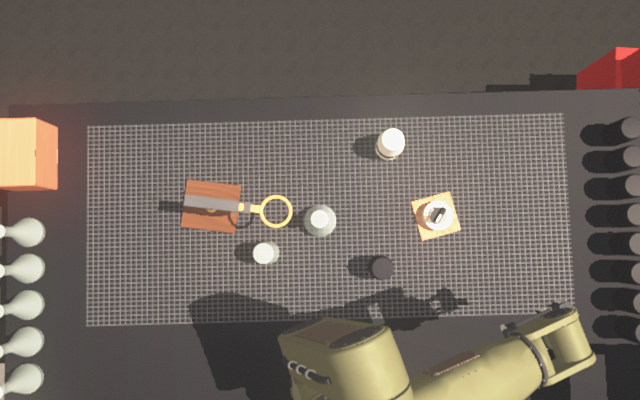

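View pics/side0.png

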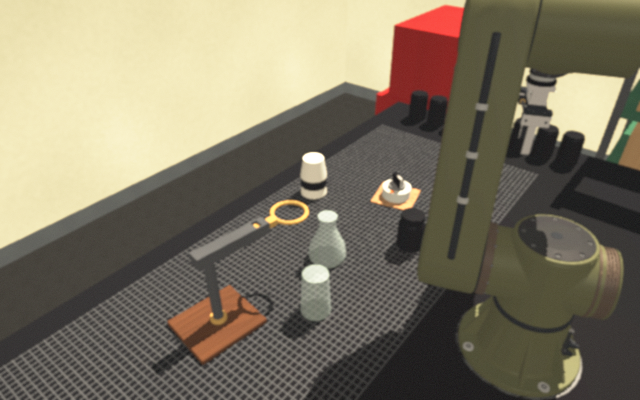

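Top view: the hoop is at about (275,211), carafe (320,220), timer (438,215), cups (390,143), jar (381,267), glass (265,253). The side view shows the hoop at about (290,212) and the timer at (397,190). Next I measure them.

```bash
python3 - <<'E'
from h import *
D={n:np.load(f"{n}0.npz") for n in("top","side")}
rays={}
for n,roi in(("top",(255,190,297,232)),("side",(262,195,315,230))):
    z=D[n];hsv=cv2.cvtColor(z["im"],cv2.COLOR_RGB2HSV)
    m=((hsv[...,0]>12)&(hsv[...,0]<32)&(hsv[...,1]>110)&(hsv[...,2]>120)).astype(np.uint8)
    k=np.zeros_like(m);k[roi[1]:roi[3],roi[0]:roi[2]]=1;m&=k
    c=max(cv2.findContours(m,0,1)[0],key=len)
    if n=="top": c=c[c[:,0,0]>259]
    else: c=c[c[:,0,0]>270]
    p=plane(c[:,0,:].astype(float),203,z["K"],z["T"])
    A=np.c_[2*p[:,:2],np.ones(len(p))];s=np.linalg.lstsq(A,(p[:,:2]**2).sum(1),rcond=None)[0]
    print(n,"hoop circle@203",s[:2].round(1),"r",np.sqrt(s[2]+s[:2]@s[:2]).round(1))
    e=cv2.fitEllipse(c);print(e);rays[n]=ray([e[0]],z["K"],z["T"])
(o1,d1),(o2,d2)=rays["top"],rays["side"];d1=d1[0];d2=d2[0]
t=np.linalg.lstsq(np.c_[d1,-d2],o2-o1,rcond=None)[0];print("tri",o1+d1*t[0],o2+d2*t[1])
z=D["top"];P=cloud(z["d"],z["K"],z["T"])
m0=z["d"]>0
for nm,(a,b,c,d) in dict(carafe=(300,200,340,240),cups=(370,122,410,165),jar=(365,250,398,285),glass=(248,237,283,268),timer=(408,190,465,242),sleeve=(183,190,240,212)).items():
    q=P[b:d,a:c].reshape(-1,3);q=q[m0[b:d,a:c].ravel()];h=np.percentile(q[:,2],99)
    for lo in((h-12,) if nm!="timer" else (28,60)):
        t=q[q[:,2]>lo];lo2,hi2=t.min(0),t.max(0);print(nm,"zmax",h.round(),"mid",((lo2+hi2)/2).round(),"ext",(hi2-lo2).round())
# sleeve axis from top dark+brass
q=P[185:235,180:275].reshape(-1,3);q=q[(q[:,2]>195)&(q[:,2]<230)]
print(len(q),cv2.fitLine(q[:,:2].astype(np.float32),cv2.DIST_HUBER,0,.01,.01).ravel())
hsv=cv2.cvtColor(z["im"],cv2.COLOR_RGB2HSV)
E
python3 - <<'E'
from h import *
E={}
for n,roi in(("top",(261,185,300,235)),("side",(270,195,318,232))):
    z=np.load(f"{n}0.npz");K,T=z["K"],z["T"];hsv=cv2.cvtColor(z["im"],cv2.COLOR_RGB2HSV)
    m=((hsv[...,0]>10)&(hsv[...,0]<35)&(hsv[...,1]>90)&(hsv[...,2]>100))
    v,u=np.nonzero(m);k=(u>=roi[0])&(u<roi[2])&(v>=roi[1])&(v<roi[3]);px=np.c_[u,v][k].astype(float)
    e=cv2.fitEllipse(px.astype(np.float32));E[n]=ray([e[0]],K,T);print(n,e,len(px),"at203",plane([e[0]],203,K,T))
(o1,d1),(o2,d2)=E["top"],E["side"];d1=d1[0];d2=d2[0]
t=np.linalg.lstsq(np.c_[d1,-d2],o2-o1,rcond=None)[0];print("tri",o1+d1*t[0],o2+d2*t[1])
z=np.load("top0.npz");K,T=z["K"],z["T"];P=cloud(z["d"],K,T)
# dark sleeve: height band
im=z["im"].astype(int)
m=(abs(P[...,2]-218)<9);v,u=np.nonzero(m);k=(u>183)&(u<240)&(v>185)&(v<225);px=np.c_[u,v][k].astype(float)
w=plane(px,218,K,T)[:,:2];print("sleeve rect",cv2.minAreaRect(w.astype(np.float32)),w.mean(0),cv2.fitLine(w.astype(np.float32),cv2.DIST_HUBER,0,.01,.01).ravel())
g=z["im"][185:240,178:345];t=z["im"][185:245,405:470]
cv2.imwrite("pics/c1.png",np.hstack([cv2.resize(g[...,::-1],None,fx=3.0,fy=3.0,interpolation=2),cv2.resize(t[...,::-1],(180,165),interpolation=2)]))
E
```

```text
top ((275.68560791015625, 211.00572204589844), (29.670429229736328, 30.493141174316406), 1.5262449979782104) 220 at203 [[520.14510851 139.80767253 203.        ]]
side ((288.0357360839844, 212.4196014404297), (22.929662704467773, 37.941162109375), 78.4027328491211) 557 at203 [[522.89381675 143.61788892 203.        ]]
tri [520.22536694 139.94248948 201.64870072] [523.71261874 142.75117466 202.13603889]
sleeve rect ((544.5050048828125, 309.61309814453125), (151.06228637695312, 30.16366195678711), 81.48856353759766) [544.53673163 310.07023243] [1.5437073e-01 9.8801297e-01 5.4446948e+02 3.0974832e+02]
```

View pics/c1.png

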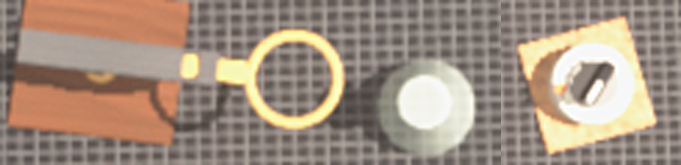

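The crop confirms that the arm is fully in, with brass showing through the slot, and that the carafe stands about 120 mm ahead of the hoop. The timer's fin points up and to the right. The hoop is at (521,141,202), matching the stated 203 height, and the arm extends along (-0.15,-0.99). I'll move above the hoop.

```bash
python3 nudge.py '[35.7,-31.9,-11,0,0,0,71.4,-63.8,-22,0,0,0,107,-95.6,-33,0,0,0,142.7,-127.4,-44,0,0,0,178.4,-159.3,-55,0,0,0]' 0 20
python3 nudge.py '[35.7,-31.9,0,0,0,0,71.4,-63.8,0,0,0,0,107,-95.6,0,0,0,0,142.7,-127.4,0,0,0,0,178.4,-159.3,0,0,0,0]'
python3 nudge.py '[35.7,-31.9,0,0,0,0,71.4,-63.8,0,0,0,0,107,-95.6,0,0,0,0,142.7,-127.4,0,0,0,0,178.4,-159.3,0,0,0,0]'
python3 nudge.py '[0,0,0,0,0,-0.15,0,0,0,0,0,-0.3,0,0,0,0,0,-0.45,0,0,0,0,0,-0.6,0,0,0,0,0,-0.75]'
python3 nudge.py '[0,0,0,0,0,-0.15,0,0,0,0,0,-0.27,0,0,0,0,0,-0.27]'
```

```text
clock: 0.65
eef_pos: [316.4, -288.9, 260.8]
eef_rot: [-3.142, -0.0, 0.398]
wrist_force: [1.0, 0.8, 0.4]
finger_gap: 56.9
finger_force: 0.0
clock: 1.15
eef_pos: [419.0, -72.7, 260.5]
eef_rot: [3.141, -0.0, 0.399]
wrist_force: [1.3, -0.5, 0.2]
finger_gap: 17.5
finger_force: 0.0
clock: 1.65
eef_pos: [521.6, 143.5, 260.3]
eef_rot: [3.142, 0.0, 0.399]
wrist_force: [0.5, -0.6, -0.4]
finger_gap: 0.4
finger_force: 0.0
clock: 2.15
eef_pos: [521.1, 141.4, 260.2]
eef_rot: [-3.141, 0.0, 1.155]
wrist_force: [-0.3, -1.0, 0.1]
finger_gap: 0.3
finger_force: 0.0
clock: 2.45
eef_pos: [521.1, 141.4, 260.2]
eef_rot: [-3.141, 0.0, 1.421]
wrist_force: [0.3, -1.2, -0.2]
finger_gap: 0.5
finger_force: 0.0
```

```bash
python3 nudge.py '[0,0,25,0,0,0,0,0,50,0,0,0,0,0,70,0,0,0,0,0,80,0,0,0,0,0,80,0,0,0]'
python3 nudge.py '[-10,0,0,0,0,0,-20,0,0,0,0,0,-28,0,0,0,0,0,-36,0,0,0,0,0,-44,0,0,0,0,0]'
python3 nudge.py '[-12,0,0,0,0,0,-24,0,0,0,0,0,-36,0,0,0,0,0,-48,0,0,0,0,0,-60,0,0,0,0,0]'
```

```text
clock: 2.95
eef_pos: [520.8, 141.3, 179.5]
eef_rot: [-3.14, 0.001, 1.417]
wrist_force: [0.9, -0.1, 1.0]
finger_gap: 0.3
finger_force: 0.0
clock: 3.45
eef_pos: [514.7, 97.4, 181.1]
eef_rot: [3.14, -0.001, 1.418]
wrist_force: [0.9, 4.5, 3.7]
finger_gap: 0.2
finger_force: 2.0
clock: 3.95
eef_pos: [505.6, 37.5, 180.8]
eef_rot: [3.141, -0.0, 1.419]
wrist_force: [3.9, 3.5, 5.0]
finger_gap: 0.6
finger_force: 2.7
```

```bash
python3 nudge.py '[-8,0,0,0,0,0,-16,0,0,0,0,0,-24,0,0,0,0,0,-32,0,0,0,0,0,-38,0,0,0,0,0]'
python3 nudge.py '[-2,0,0,0,0,0,-4,0,0,0,0,0,-6,0,0,0,0,0]'
python3 - <<'E'
from h import *
im,d,K,T=snap("top");cv2.imwrite("pics/t1.png",cv2.resize(im[180:250,170:380,::-1],None,fx=3.5,fy=3.5))
E
```

```text
clock: 4.45
eef_pos: [499.6, 0.2, 180.5]
eef_rot: [3.142, 0.0, 1.418]
wrist_force: [2.3, 2.2, 1.1]
finger_gap: 0.3
finger_force: 2.2
clock: 4.75
eef_pos: [499.2, -1.3, 180.5]
eef_rot: [3.141, -0.008, 1.419]
wrist_force: [10.1, 44.7, 1.3]
finger_gap: 0.3
finger_force: 21.5
```

View pics/t1.png

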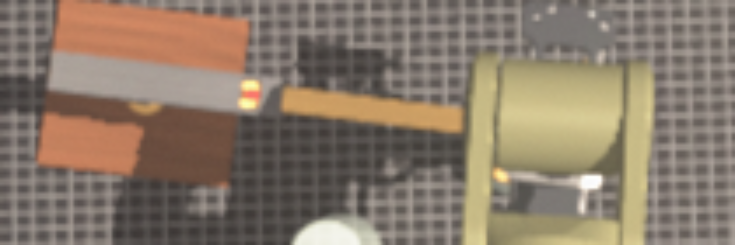

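The picture shows the arm fully out, the red button in the slot at crop (249,96), and 45 N reached at the end stop. I'll back off inside the hoop, rise and go over the timer.

```bash
python3 nudge.py '[16,0,0,0,0,0,32,0,0,0,0,0,32,0,-30,0,0,0,32,0,-70,0,0,0,32,0,-110,0,0,0]'
python3 nudge.py '[-45.2,6.8,0,0,0,0,-90.4,13.6,0,0,0,0,-135.6,20.4,0,0,0,0,-180.8,27.2,0,0,0,0,-226,34,0,0,0,0]'
python3 nudge.py '[-45,6.8,10,0,0,0,-90,13.6,20,0,0,0,-134,20.4,30,0,0,0,-134,20.4,60,0,0,0,-134,20.4,60,0,0,0]' 94
python3 - <<'E'
from h import *
for i,n in(("wrist1","wrist"),("top1","top"),("side1","side")):
    im,d,K,T=snap(n); np.savez(i+".npz",im=im,d=d,K=K,T=T); cv2.imwrite(f"pics/{i}.png",im[:,:,::-1])
    if n=="wrist": print(T.round(3))
    if n=="top":
        P=cloud(d,K,T)
        i=im.astype(int); m=(i[...,0]>150)&(i[...,1]<90)&(i[...,2]<90); v,u=np.nonzero(m); k=(u>225)&(u<260)&(v>190)&(v<225)
        print("button px",np.c_[u,v][k].tolist(),P[v[k],u[k]].round().tolist())
E
```

```text
clock: 5.3
eef_pos: [502.8, 26.2, 291.1]
eef_rot: [-3.139, 0.001, 1.419]
wrist_force: [-0.4, -0.2, 0.1]
finger_gap: 0.3
finger_force: 0.0
clock: 5.8
eef_pos: [501.9, -204.1, 289.9]
eef_rot: [-3.14, 0.0, 1.418]
wrist_force: [1.6, 1.0, 1.0]
finger_gap: 0.6
finger_force: 0.0
clock: 6.3
eef_pos: [500.7, -337.7, 225.8]
eef_rot: [-3.134, -0.004, 1.417]
wrist_force: [-0.3, 0.4, -0.3]
finger_gap: 37.0
finger_force: 0.0
[[ 9.88000e-01 -1.47000e-01 -4.70000e-02  5.13973e+02]
 [-1.54000e-01 -9.56000e-01 -2.48000e-01 -2.65153e+02]
 [-8.00000e-03  2.53000e-01 -9.68000e-01  4.04885e+02]
 [ 0.00000e+00  0.00000e+00  0.00000e+00  1.00000e+00]]
button px [] []
```

View pics/wrist1.png

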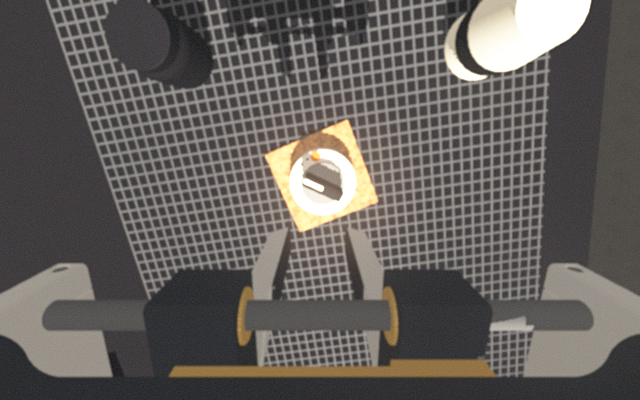

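View pics/side1.png

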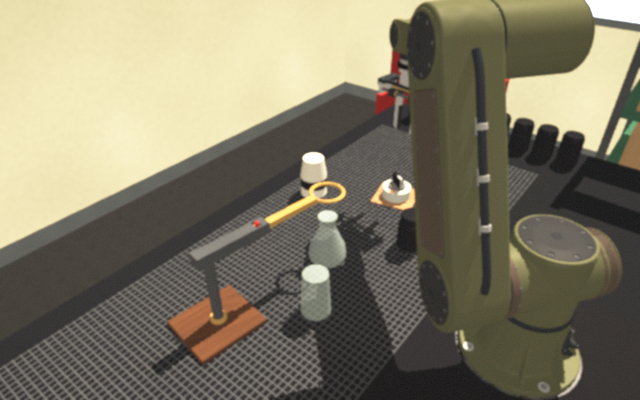

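The wrist view has the puck at (322,182), the fin from (304,182) to (342,195) with the white pointer on its left end, and the orange dot at (315,155). The side view shows the red button proud at (258,222) and the hoop over the upright carafe. Now the timer.

```bash
cat > t.py <<'E'
from h import *
def timer(f):
    z=np.load(f);im,d,K,T=z["im"],z["d"],z["K"],z["T"];P=cloud(d,K,T);hsv=cv2.cvtColor(im,cv2.COLOR_RGB2HSV).astype(int)
    near=(np.hypot(P[...,0]-502,P[...,1]+335)<110)&(d>0)
    o={}
    def px(m):
        v,u=np.nonzero(m);return np.c_[u,v].astype(float)
    cork=near&(hsv[...,0]>5)&(hsv[...,0]<28)&(hsv[...,1]>60)&(hsv[...,2]>70)&(abs(P[...,2]-5)<12)
    w=plane(px(cork),5,K,T)[:,:2].astype(np.float32);o["coaster"]=cv2.minAreaRect(w)
    pk=near&(abs(P[...,2]-37)<11)&(np.hypot(P[...,0]-502,P[...,1]+335)<55)
    w=plane(px(pk),39,K,T)[:,:2].astype(np.float32);o["puck"]=cv2.minEnclosingCircle(w)
    fin=near&(P[...,2]>65)&(P[...,2]<95)&(np.hypot(P[...,0]-502,P[...,1]+335)<45)
    q=P[fin];h=np.median(q[:,2]);w=plane(px(fin),77.5,K,T)[:,:2].astype(np.float32);o["fin"]=(h,cv2.minAreaRect(w))
    wp=fin&(hsv[...,2]>150)&(hsv[...,1]<70);o["pointer"]=plane(px(wp),77.5,K,T).mean(0) if wp.any() else None
    og=near&(hsv[...,0]>5)&(hsv[...,0]<22)&(hsv[...,1]>150)&(abs(P[...,2]-39)<8)
    o["dot"]=(og.sum(),plane(px(og),39,K,T).mean(0)) if og.any() else None
    return o
E
python3 - <<'E'
from t import *
for f in("wrist1.npz","top0.npz"):
    for k,v in timer(f).items():print(f,k,v)
s=manip.read_state();print(s["joints"].round(3),s["eef_pos"].round(1),s["wrist_force"])
z=np.load("wrist1.npz");cv2.imwrite("pics/c2.png",cv2.resize(z["im"][110:240,250:390,::-1],None,fx=4,fy=4,interpolation=2))
E
```

```text
wrist1.npz coaster ((514.494140625, -343.447509765625), (172.17990112304688, 160.52662658691406), 12.66907787322998)
wrist1.npz puck ((507.0865173339844, -334.1513977050781), 43.79248809814453)
wrist1.npz fin (np.float64(77.00857240577898), ((507.15374755859375, -333.5953063964844), (15.586297988891602, 50.258880615234375), 55.92185974121094))
wrist1.npz pointer [ 501.73106269 -332.74418504   77.5       ]
wrist1.npz dot (np.int64(17), array([ 501.42792907, -300.21583756,   39.        ]))
top0.npz coaster ((504.09210205078125, -334.8821105957031), (131.19911193847656, 131.05563354492188), 13.58673095703125)
top0.npz puck ((502.6172180175781, -334.1322021484375), 44.713802337646484)
top0.npz fin (np.float64(77.0899710121048), ((502.41339111328125, -334.0440368652344), (15.879204750061035, 52.122615814208984), 55.80020523071289))
top0.npz pointer [ 498.52605563 -333.42383185   77.5       ]
top0.npz dot None
[-0.651  0.407  1.316 -0.     1.418 -0.499] [ 503.  -337.   231.7] [-0.55895398  0.74340891  0.1070438 ]
```

View pics/c2.png

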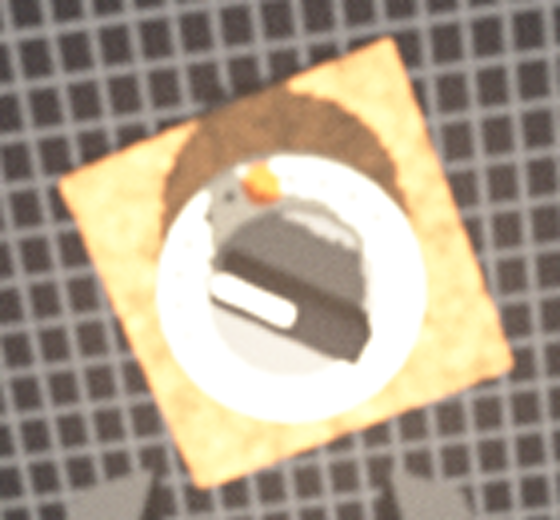

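The wrist snapshot was taken while the arm was still settling (507 vs 502 in x). The fin axis is at 145.9° and its top at z=77, which matches. I'll turn the tool to the fin, settle and re-measure.

```bash
python3 nudge.py '[0,0,0,0,0,-0.15,0,0,0,0,0,-0.3,0,0,0,0,0,-0.45,0,0,0,0,0,-0.6,0,0,0,0,0,-0.75]' 50 >/dev/null
python3 nudge.py '[0,0,20,0,0,-0.15,0,0,40,0,0,-0.3,0,0,40,0,0,-0.377,0,0,40,0,0,-0.377,0,0,40,0,0,-0.377]'
python3 - <<'E'
from t import *
im,d,K,T=snap("wrist");im,d,K,T=snap("wrist"); np.savez("wrist2.npz",im=im,d=d,K=K,T=T)
o=timer("wrist2.npz")
for k,v in o.items():print(k,v)
s=manip.read_state();print(s["eef_pos"],s["eef_rot"]);Rm=R.from_euler('xyz',s["eef_rot"]).as_matrix()
for c in (o["fin"][1][0],(502.4,-334.0)): print("tool delta",Rm.T@(np.r_[c,48]-s["eef_pos"]))
E
```

```text
clock: 7.45
eef_pos: [503.4, -337.2, 192.1]
eef_rot: [-3.141, 0.002, 2.544]
wrist_force: [0.7, -0.1, 0.3]
finger_gap: 49.8
finger_force: 0.0
coaster ((505.1488952636719, -337.1075134277344), (191.82730102539062, 187.25033569335938), 77.07289123535156)
puck ((506.49591064453125, -333.72686767578125), 43.90670394897461)
fin (np.float64(77.20537577238312), ((505.40887451171875, -333.5226745605469), (13.03883171081543, 51.51076126098633), 55.72840881347656))
pointer [ 501.09315675 -331.85306765   77.5       ]
dot (np.int64(23), array([ 501.5664194 , -300.53539229,   39.        ]))
[ 503.26291109 -337.28325649  191.60102135] [-3.14143929e+00  1.63822583e-03  2.54430460e+00]
tool delta [  0.57579004   4.33840679 143.5996071 ]
tool delta [  2.79526781   2.25152566 143.59629114]
```

```bash
python3 nudge.py '[1.1,3.4,40,0,0,0,1.1,3.4,80,0,0,0,1.1,3.4,110,0,0,0,1.1,3.4,130,0,0,0,1.1,3.4,137,0,0,0]'
python3 nudge.py '[0,0,1.5,0,0,0,0,0,3,0,0,0,0,0,4.5,0,0,0,0,0,4.5,0,0,0]'
python3 - <<'E'
from h import *
s=manip.read_state();print(s["eef_pos"],s["wrist_force"])
E
```

```text
clock: 8.05
eef_pos: [503.4, -333.4, 51.8]
eef_rot: [3.141, -0.002, 2.545]
wrist_force: [-0.7, 0.1, 0.5]
finger_gap: 50.1
finger_force: 0.0
clock: 8.45
eef_pos: [504.1, -334.1, 49.6]
eef_rot: [-3.142, 0.001, 2.546]
wrist_force: [-0.5, 0.3, 0.0]
finger_gap: 49.8
finger_force: 0.0
[ 504.13530824 -334.08623973   49.64989579] [-0.50092134  0.28757247  0.00964486]
```

Close gently on the fin.

```bash
python3 nudge.py '[0,0,0,0,0,0,0,0,0,0,0,0,0,0,0,0,0,0,0,0,0,0,0,0,0,0,0,0,0,0]' 10 5
python3 nudge.py '[0,0,0,0,0,0,0,0,0,0,0,0,0,0,0,0,0,0,0,0,0,0,0,0,0,0,0,0,0,0]' 0 25
python3 nudge.py '[0,0,0.5,0,0,0,0,0,1,0,0,0,0,0,1,0,0,0,0,0,1,0,0,0]'
```

```text
clock: 8.95
eef_pos: [504.0, -333.9, 49.0]
eef_rot: [3.141, 0.0, 2.546]
wrist_force: [-0.2, -0.5, 0.1]
finger_gap: 13.8
finger_force: 5.1
clock: 9.45
eef_pos: [503.9, -333.9, 49.0]
eef_rot: [3.141, 0.0, 2.546]
wrist_force: [1.0, 0.3, 0.2]
finger_gap: 13.8
finger_force: 25.0
clock: 9.85
eef_pos: [504.0, -334.0, 48.9]
eef_rot: [3.142, 0.001, 2.546]
wrist_force: [-3.5, 3.0, 10.2]
finger_gap: 14.1
finger_force: 25.0
```

```bash
python3 nudge.py '[0,0,0.4,0,0,0.03,0,0,0.4,0,0,0.08,0,0,0.4,0,0,0.14,0,0,0.4,0,0,0.2,0,0,0.4,0,0,0.26]'
python3 nudge.py '[0,0,0,0,0,0.06,0,0,0,0,0,0.12,0,0,0,0,0,0.18,0,0,0,0,0,0.24,0,0,0,0,0,0.3]'
```

```text
clock: 10.35
eef_pos: [504.4, -333.6, 48.9]
eef_rot: [3.141, 0.001, 2.284]
wrist_force: [-1.0, 6.6, 13.9]
finger_gap: 14.1
finger_force: 25.0
clock: 10.85
eef_pos: [504.8, -333.9, 48.9]
eef_rot: [3.14, 0.002, 1.984]
wrist_force: [1.6, 3.4, 10.7]
finger_gap: 13.8
finger_force: 25.0
```

Turned 0.56 so far; 0.29 is left, with slightly more bearing down.

```bash
python3 nudge.py '[0,0,0.3,0,0,0.06,0,0,0.3,0,0,0.12,0,0,0.3,0,0,0.18,0,0,0.3,0,0,0.24,0,0,0.3,0,0,0.29]'
python3 nudge.py '[0,0,0,0,0,0,0,0,0,0,0,0]'
python3 - <<'E'
from t import *
im,d,K,T=snap("wrist"); np.savez("wrist3.npz",im=im,d=d,K=K,T=T)
cv2.imwrite("pics/c3.png",cv2.resize(im[100:330,180:460,::-1],None,fx=2.6,fy=2.6,interpolation=2))
E
```

```text
clock: 11.35
eef_pos: [505.1, -334.3, 48.9]
eef_rot: [3.139, 0.002, 1.694]
wrist_force: [2.6, 1.2, 11.5]
finger_gap: 13.8
finger_force: 25.0
clock: 11.55
eef_pos: [505.1, -334.3, 48.9]
eef_rot: [3.139, 0.002, 1.696]
wrist_force: [2.6, 2.0, 11.6]
finger_gap: 13.8
finger_force: 25.0
```

View pics/c3.png

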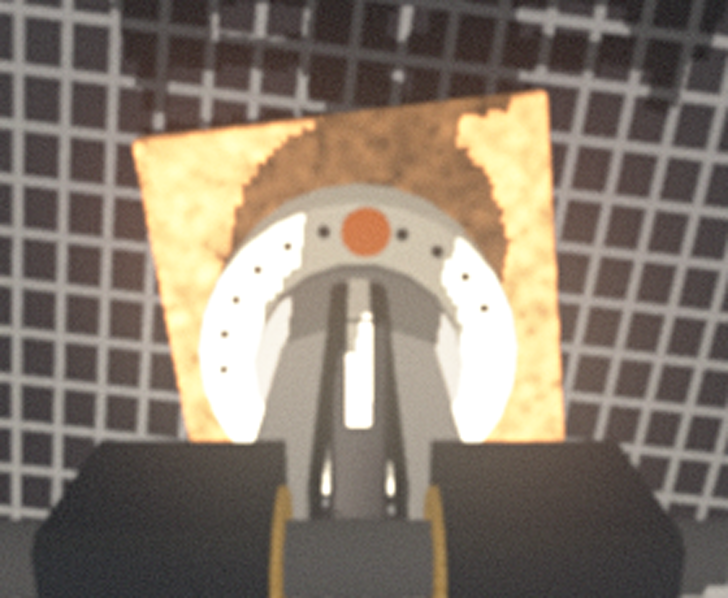

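The pointer lies nearly on the orange dot at crop (366,232), pointer axis at crop x≈359. The timer still sits square on its coaster. I'll compute the residual angle.

Run:
```python
from h import *
z=np.load("wrist3.npz");im,K,T=z["im"].astype(np.uint8),z["K"],z["T"]
hsv=cv2.cvtColor(im,cv2.COLOR_RGB2HSV);m=(hsv[...,0]<14)&(hsv[...,1]>170)&(hsv[...,2]>120)
v,u=np.nonzero(m);k=(u>300)&(u<340)&(v>175)&(v<205);p=np.c_[u,v][k].astype(float)
D=plane([p.mean(0)],39,K,T)[0];print(len(p),p.mean(0),D)
# puck outer edges left/right at same rows -> centre; pointer from top-of-fin edges
g=im.min(2)>235;v,u=np.nonzero(g);k=(u>310)&(u<328)&(v>218)&(v<266);q=np.c_[u,v][k].astype(float)
W=plane(q,77.5,K,T)[:,:2];l=cv2.fitLine(W.astype(np.float32),cv2.DIST_HUBER,0,.01,.01).ravel();print(len(q),"pointer dir",np.degrees(np.arctan2(l[1],l[0]))%180,W.mean(0))
# puck rim: white->cork edge fit on far/left/right contour at z=39
P=cloud(z["d"],K,T);pk=(abs(P[...,2]-38)<8)&(np.hypot(P[...,0]-505,P[...,1]+334)<52);v,u=np.nonzero(pk)
c=cv2.minEnclosingCircle(plane(np.c_[u,v].astype(float),39,K,T)[:,:2].astype(np.float32));print("puck",c)
s=manip.read_state();t=s["eef_pos"][:2];print("yaw",np.degrees(s["eef_rot"][2]),t)
for C in(t,np.array(c[0])):e=D[:2]-C;print("dot dir",np.degrees(np.arctan2(e[1],e[0])),np.hypot(*e))
```

```text
0 [nan nan] [nan nan nan]
348 pointer dir 92.959724 [ 504.74213867 -325.41556653]
puck ((505.5462341308594, -335.3576965332031), 43.63163375854492)
yaw 97.15925276678553 [ 505.12711498 -334.28508669]
dot dir nan nan
dot dir nan nan<stdin>:5: RuntimeWarning: Mean of empty slice.
  ret = um.true_divide(
```

Run:
```python
from h import *
z=np.load("wrist3.npz");im,K,T=z["im"].astype(int),z["K"],z["T"]
m=(im[...,0]-im[...,2]>70);v,u=np.nonzero(m);k=(u>308)&(u<333)&(v>177)&(v<201);p=np.c_[u,v][k].astype(float)
m=np.ones(len(p),bool)
D=plane(p,39,K,T);print(len(p),p.mean(0),np.ptp(D,0))
D=D.mean(0)
for C in((505.1,-334.3),(505.5,-335.4),(505.3,-333.8)):e=D[:2]-C;print("dot dir",np.degrees(np.arctan2(e[1],e[0])),np.hypot(*e))
# two-point pointer axis in the same plane: shaded+lit pointer mid by row
for r in(224,230,240,250,258):print(r,im[r,306:334].min(1).tolist())
```

```text
290 [320.25862069 188.7862069 ] [12.56461296 12.88954849  0.        ]
dot dir 92.89482107660531 33.579595784382974
dot dir 93.4627284233461 34.700097708366044
dot dir 93.2843949380543 33.09109927081282
224 [93, 87, 86, 89, 92, 85, 98, 127, 156, 165, 163, 178, 234, 255, 255, 255, 241, 152, 92, 95, 95, 94, 92, 92, 107, 119, 124, 123]
230 [93, 81, 90, 87, 85, 88, 102, 140, 167, 182, 202, 244, 255, 255, 255, 255, 255, 199, 112, 107, 110, 104, 104, 104, 119, 149, 153, 154]
240 [84, 86, 86, 102, 110, 118, 173, 255, 255, 255, 255, 255, 255, 255, 255, 255, 255, 200, 118, 115, 113, 111, 100, 89, 95, 119, 151, 154]
250 [85, 89, 101, 112, 121, 120, 167, 255, 255, 255, 255, 255, 255, 255, 255, 255, 255, 201, 119, 109, 109, 103, 94, 87, 84, 93, 115, 143]
258 [83, 92, 105, 116, 116, 123, 171, 255, 255, 255, 255, 255, 255, 255, 255, 255, 255, 169, 109, 109, 106, 102, 92, 83, 85, 84, 89, 110]
```

Run:
```python
from h import *
def edges(f,box):
    z=np.load(f);im,K,T=z["im"].astype(int),z["K"],z["T"]
    P=cloud(z["d"],K,T);a=(im[...,0]-im[...,2]>25)&(abs(P[...,2]-5)<10)&(np.hypot(P[...,0]-504,P[...,1]+334)<98)
    a=cv2.morphologyEx(a.astype(np.uint8),cv2.MORPH_OPEN,np.ones((3,3)))
    v,u=np.nonzero(a);W=plane(np.c_[u,v].astype(float),5,K,T)[:,:2]
    # far (top) edge: per column first cork pixel
    c0,c1=box;top=np.array([[x,v[u==x].min()-.5] for x in range(c0,c1)],float)
    w=plane(top,5,K,T)[:,:2];l=cv2.fitLine(w.astype(np.float32),cv2.DIST_HUBER,0,.01,.01).ravel()
    m=(im[...,0]-im[...,2]>70)&(abs(P[...,2]-39)<7);v,u=np.nonzero(m);D=plane(np.c_[u,v].astype(float),39,K,T)[:,:2]
    print(f,"edge dir",np.degrees(np.arctan2(l[1],l[0]))%90,"dot",D.mean(0),len(D),np.ptp(D,0),"rect",cv2.minAreaRect(W.astype(np.float32)))
edges("wrist1.npz",(272,344));edges("wrist3.npz",(236,386))
```

```text
wrist1.npz edge dir 13.674831 dot [ 502.59280017 -298.50027045] 83 [12.2327425  13.93885723] rect ((506.794921875, -334.4623718261719), (129.67103576660156, 130.277099609375), 13.602848052978516)
wrist3.npz edge dir 13.198941 dot [ 503.41605506 -300.77812956] 289 [12.56461296 12.88954849] rect ((505.90472412109375, -325.61077880859375), (147.5675048828125, 114.91291046142578), 10.610908508300781)
```

```bash
python3 nudge.py '[0,0,0.4,0,0,0,0,0,0.4,0,0,0.02,0,0,0.4,0,0,0.05,0,0,0.4,0,0,0.05,0,0,0.4,0,0,0.05]'
python3 nudge.py '[0,0,-0.7,0,0,0,0,0,-1.5,0,0,0,0,0,-1.5,0,0,0]'
python3 nudge.py '[0,0,0,0,0,0,0,0,0,0,0,0,0,0,0,0,0,0,0,0,0,0,0,0]' 40 5
python3 nudge.py '[0,0,-30,0,0,0,0,0,-60,0,0,0,0,0,-100,0,0,0,0,0,-100,0,0,0,0,0,-100,0,0,0]'
python3 - <<'E'
from h import *
for n in("wrist","top"):
    im,d,K,T=snap(n);im,d,K,T=snap(n); np.savez(n+"4.npz",im=im,d=d,K=K,T=T);P=cloud(d,K,T)
    if n=="wrist":cv2.imwrite("pics/c4.png",cv2.resize(im[90:250,240:410,::-1],None,fx=3.5,fy=3.5,interpolation=2))
E
```

```text
clock: 12.1
eef_pos: [505.2, -334.3, 48.9]
eef_rot: [3.138, 0.002, 1.646]
wrist_force: [2.2, 3.6, 15.2]
finger_gap: 13.9
finger_force: 25.0
clock: 12.4
eef_pos: [504.4, -334.2, 48.9]
eef_rot: [3.14, 0.001, 1.646]
wrist_force: [3.2, 0.3, 6.5]
finger_gap: 13.8
finger_force: 25.0
clock: 12.8
eef_pos: [503.7, -333.9, 48.0]
eef_rot: [-3.141, -0.0, 1.646]
wrist_force: [-0.3, -0.1, -0.0]
finger_gap: 39.1
finger_force: 0.0
clock: 13.3
eef_pos: [504.0, -334.0, 148.7]
eef_rot: [3.141, 0.001, 1.646]
wrist_force: [-0.0, -0.1, -0.7]
finger_gap: 40.2
finger_force: 0.0
```

View pics/c4.png

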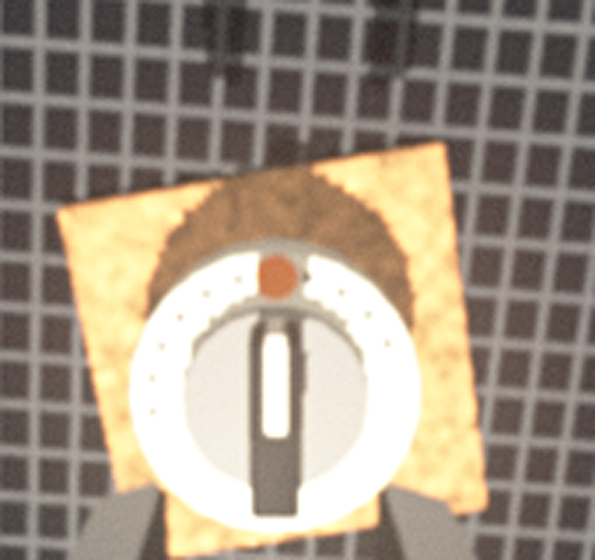

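The pointer points straight at the dot at crop (278,276), with the knob axis near (276,390). I'll run a numeric check of the timer's slip and shift.

Run:
```python
from h import *
def run(f):
    z=np.load(f);im,K,T=z["im"].astype(int),z["K"],z["T"];P=cloud(z["d"],K,T);r=np.hypot(P[...,0]-505,P[...,1]+334)
    pl=lambda m,h:plane(np.argwhere(m)[:,::-1].astype(float),h,K,T)[:,:2].astype(np.float32)
    ck=((im[...,0]-im[...,2]>25)&(abs(P[...,2]-5)<10)&(r<98)).astype(np.uint8);ck=cv2.morphologyEx(ck,2,np.ones((3,3)))
    rc=cv2.minAreaRect(pl(ck>0,5))
    pk,_=cv2.minEnclosingCircle(pl((abs(P[...,2]-38)<9)&(r<52),39))
    D=pl((im[...,0]-im[...,2]>70)&(abs(P[...,2]-39)<7)&(r<48),39).mean(0)
    F=cv2.minAreaRect(pl((P[...,2]>66)&(P[...,2]<95)&(r<40),77.5));e=D-pk
    print(f,"coaster",rc,"puck",pk,"dot dir",np.degrees(np.arctan2(e[1],e[0])),np.hypot(*e),"fin",F)
for f in("wrist1.npz","wrist2.npz","wrist4.npz"):run(f)
a,b=np.load("top0.npz"),np.load("top4.npz")
s=manip.read_state();print(s["clock"],s["eef_rot"])
for nm,(x0,y0,x1,y1),zz in(("carafe",(300,200,340,240),128),("cups",(370,122,410,165),118),("jar",(365,250,398,285),97),("glass",(248,237,283,268),108)):
    for z in(a,b):
        P=cloud(z["d"],z["K"],z["T"])[y0:y1,x0:x1].reshape(-1,3);t=P[(P[:,2]>zz)&(P[:,2]<zz+20)];print(nm,((t.min(0)+t.max(0))/2).round())
```

```text
wrist1.npz coaster ((506.794921875, -334.4623718261719), (129.67103576660156, 130.277099609375), 13.602848052978516) puck (507.0865173339844, -334.1513977050781) dot dir 97.18397812697597 35.93317839989913 fin ((507.15374755859375, -333.5953063964844), (15.586297988891602, 50.258880615234375), 55.92185974121094)
wrist2.npz coaster ((503.83782958984375, -333.7504577636719), (134.72396850585938, 134.951171875), 13.196043014526367) puck (506.5536804199219, -333.7698974609375) dot dir 96.4790376932447 35.45446773083059 fin ((505.8422546386719, -333.8191833496094), (13.038787841796875, 50.461181640625), 55.73070526123047)
wrist4.npz coaster ((506.67694091796875, -334.309326171875), (128.41845703125, 128.27334594726562), 13.629226684570312) puck (505.4425964355469, -335.72808837890625) dot dir 94.2284840137108 35.21934313272534 fin ((505.1419677734375, -334.84490966796875), (13.730252265930176, 50.648292541503906), 3.9415805339813232)
13.5 [-3.13994011e+00 -1.41667563e-03  1.64580966e+00]
carafe [498.  24. 136.]
carafe [498.  24. 136.]
cups [ 723. -195.  126.]
cups [ 722. -196.  126.]
jar [ 351. -155.  106.]
jar [ 351. -155.  106.]
glass [405. 187. 117.]
glass [405. 187. 117.]
```

The pointer is at 93.9° and the dot at 94.2°. The timer turned only about 0.04 rad and the glassware hasn't moved, so I'm handing in.

```bash
python3 -c "
from cell import manip, vision
print(manip.sign_off())"
```

```text
the job is handed in; nothing more can be done
None
```

I handed the job in at about 13.5 s: the dripper arm is out at its end stop with the red lock button up, the timer pointer is within about 0.3° of the orange dot, and the carafe, glass, jar and cups stand where they were; the timer slipped about 0.04 rad and 1–2 mm on its coaster, and the verdict was not shown.

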